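# Press the cover of a specimen cell home

### The arm

A 6-joint arm with a two-finger parallel gripper is mounted at the origin on the work surface. World frame = base frame: x ahead of the robot, y to its left, z up, the work surface at z = 0. Lengths are in m, angles in rad, forces in N, time in s.
With the tool pointing down it reaches from about 0.25 to 0.775 m from the base axis. Payload 4 kg.
Tool frame: the origin (TCP) lies at the centre of the arm's flange, where the gripper is bolted on; the fingertips stand 199 mm ahead of it and the grasp point (between the pads) lies 180 mm ahead of it (robot.tcp_to_tips is the distance from the TCP to the fingertips, in m); z points along the fingers, y is the line along which they close (so a half turn about z gives the same grasp; the last joint's range is limited). The gripper opens to 94 mm and grips with 3 to 60 N. Pads are 16 mm wide; open, the fingers measure 119 mm over their backs; the gripper's body (75 mm by 177 mm) begins 78 mm behind the grasp point.
Start: joints at [1.007, 0.087, 1.371, -0, 1.684, -0.103], TCP at [0.245, 0.493, 0.405] pointing down, gripper open.
Joint ranges: [-3.1, 3.1], [-0.76, 2.03], [0.27, 2.55], [-1.08, 4.22], [0.17, 2.65], [-2.57, 2.57]. Speed limits (rad/s): [2.79, 2.79, 3.14, 3.14, 3.14, 3.14].

### API

Orientations are given as [roll, pitch, yaw] about the fixed x, y, z axes, in that order (R = Rz(yaw) Ry(pitch) Rx(roll)).
In Python, from bench import telemetry, snapshot, ticket, robot gives the robot as it stands.
- The arm moves only by the tool apply_moves, never from a script. Its argument "moves" is a list that holds one entry, the list of rows, each a list of 5 numbers: the shift along the tool's x, y, z in units of 50 mm (1.0 is 50 mm), then the turn about the tool's z in units of 10 degrees (1.0 is 10 degrees), then the closure, from 0 (fully open) to 1 (shut). A call has 1 to 10 rows; each row is the pose to reach, as a shift and turn from the pose commanded when the call began, along the tool's axes at that moment; what a row does not reach only later rows make up. A row lasts 1/8 s, in which the tool goes at most 62.5 mm and 10.7 degrees, less where a joint would pass 70% of its speed; a pose out of reach is approached as far as the arm can. A call with a gripper value outside its range is refused whole. The fingers move at their own pace and stop on an object; the grip force is fixed at half the most. Time passes only in rows, so rows that repeat a pose let the fingers close. It gives the time, the measured TCP pose, the force, the opening and the grip force at its end, in the units of the state.
- telemetry.get_obs(): the state, without advancing time (a new reading comes with each control period).
- snapshot(name): name is "side" or "top"; returns a dict with "image" (420x560x3 uint8, red, green, blue), "fovy" (degrees; the focal length in pixels is half the picture's height over the tangent of half this angle, whatever the lens; pixels are square), "cx", "cy" (the principal point, pixels), "R" (3x3) and "t" (3): a world point X has camera coordinates R X + t. Camera axes: x right, y down, z forward; pixel columns grow to the right and rows downward; lengths in m; the calibration is good to about 2 mm. A picture is of the moment at which its call begins. There is no depth.
- ticket.close_job(): hands the job in; it is judged then, once.
The state is a dict: "time": time; "joint_positions": joint angles; "qvel": joint speeds; "joint_torque": joint torques, N m; "tool_pos": TCP position; "ee_rot": TCP orientation; "wrist_force": force on the tool from outside, world axes, zero at the start; "wrist_torque": the same for the moment, N m; "width": finger opening in m; "finger_force": force on a finger pad.
Only numpy, scipy, OpenCV 4.12 (cv2) and the standard library are available. Lean on these libraries where they do the work, as an engineer would, in place of code of your own. Each camera call takes 0.05 s, during which the arm holds its last target. There are 200 camera calls.

### The job

Take the green-handled pusher out of its white stand and, with its black foot, press the orange cover straight down into the well of the blue specimen cell until it clicks fully home. Once it is home keep leaning on it with about 15 N for half a second to set the seal, never more than 25 N, and never push the cover with the gripper itself. Then put the pusher back upright in its stand, and leave everything else on the table where it is.

Things in the scene. Friction and masses are not known exactly. Their poses are not given: they have to be found in the camera images.
- cell: Blue specimen cell, fixed to the table: a block 96 x 96 x 26 mm high with a round well 52.5 mm in diameter and 14 mm deep in its top. Origin at the centre of its underside, on the table, z up. Four sprung steel balls in the well's wall let the cover pass with a click and hold it down. It stands on the left or right of the table, the pusher's stand on the other side.
- cell_seat (a point): Centre of the flat floor of the cell's well, 12 mm above the table; the underside of the cover rests here when it is home, its top then flush with the top of the block.
- cap: Orange cover with a pale window, a stepped disc, 50 g: flange 50 mm in diameter and 8 mm thick with bevelled rims, on it a boss 38 mm in diameter; 14 mm high in all. Origin at the centre of its underside, z up. It starts level in the mouth of the well, resting on the balls, its underside 10 mm above the well's floor.
- cap_top (a point): Centre of the cover's flat top, where to press. Pressed there the cover resists with some 4 to 10 N over the first 2 to 4 mm, in one or two bumps, then clicks past the balls and drops ahead of the pusher; the hard floor of the well stops it after 10 mm in all, and there the force rises steeply.
- pusher: Green pusher, 180 g: round upright handle on a collar 46 mm in diameter and 8 mm thick; below the collar a bright shank 26 mm in diameter and 28 mm long, below it a black round foot 24 mm in diameter, flat underneath. Origin on the axis at the collar's underside, z up. The foot's screw was left at an unknown setting: see the grip point.
- pusher_grip (a point): Point on the axis of the pusher's handle, 42 mm above its origin, good to grip at. The handle is 32 mm in diameter, from 8 to 64 mm above the origin. The foot's underside lies anywhere from 36 to 60 mm below the origin, differently each time and not measured; its screw is stiff and does not shift under the press.
- stand: White stand for the pusher, fixed to the table: a plate 90 x 90 x 12 mm on four legs over a grey base, top 70 mm above the table, with a through hole 34 mm in diameter at its centre in which the shank and foot hang while the collar rests on the plate; 64 mm free under the plate's top. Origin at the centre of its underside, on the table, z up.
- stand_seat (a point): Centre of the stand's hole at the height of its top face, 70 mm above the table; the pusher's origin is here when it is put away.
- spray: Bystander: clear spray bottle with a black top, 48 mm in diameter, 150 mm tall. Origin at its underside.
- pot: Bystander: clear open pot, 92 mm in diameter, 45 mm tall. Origin at its underside.
- tweezers: Bystander: white plastic tweezers lying flat, 120 mm long, 8 mm thick, lengthwise along their own x. Origin at the middle on the table.
- brush: Bystander: brush lying flat, 170 mm long. Origin on the table below its middle.
- clearbox: Bystander: clear open box 70 x 70 x 50 mm. Origin at its underside.
- sparecap: Bystander: yellow spare cover, same form as the orange one, lying on the table; to be left alone. Origin at its underside.
- jar: Bystander: jar with a white lid, 60 mm in diameter, 70 mm tall. Origin at its underside.
There are look-alikes about, which are no part of the job. Of the things shaped like the pusher, the green one is meant.

How it is judged:
By the outcome, as a careful person would: the job done as asked, in the order asked, and still so for the second after the job is handed in, with the robot touching nothing.
It also fails if it takes over 58 s, if anything falls off the work surface, if the arm or the gripper's body presses on something with over 40 N, if the wrist force passes 120 N, or if a joint passes its speed limit or range.

## Working session

There is one attempt and no reset: what is moved stays moved. The work goes in short steps, Python scripts to look and compute and a tool call to move; the robot and the scene stay as the last step left them, time stands still between calls to the robot, and variables do not carry over. Pictures are saved under pics/ and viewed, at most 10 in all, crops included, and the job is handed in when it is done.

Besides the shell and the picture viewer there is one more tool, called after ">>>" in YAML: its name, and indented under it one key for each argument. apply_moves: Moves the arm, as the interface text tells. Its arguments: {"type":"object","properties":{"moves":{"type":"array","items":{"type":"array","items":{"type":"array","items":{"type":"number"}}}}},"required":["moves"]}

```bash
mkdir -p pics; ls; python3 - <<'E'
from bench import telemetry, snapshot
import cv2,numpy as np,pickle
o=telemetry.get_obs();print(o)
d={}
for n in("top","side"):
    s=snapshot(n);d[n]=s;cv2.imwrite(f"pics/{n}0.png",s["image"][:,:,::-1])
    print(n,s["fovy"],s["cx"],s["cy"],s["R"],s["t"])
pickle.dump(d,open("s0.pkl","wb"))
E
```

```text
pics
{'time': 0.0, 'joint_positions': array([ 1.00690738e+00,  8.79574202e-02,  1.37220807e+00, -1.71333948e-05,
        1.68355979e+00, -1.03084302e-01]), 'qvel': array([0.0010384 , 0.00065594, 0.00024585, 0.00013084, 0.00094836,
       0.00019769]), 'joint_torque': array([ 4.98310910e-04, -3.40185070e+01, -3.02429295e+01,  7.19414139e-02,
        3.30193865e-02, -1.64116464e-04]), 'tool_pos': array([0.24451385, 0.49254937, 0.4035258 ]), 'ee_rot': array([-3.13946960e+00, -2.02512506e-04,  2.68078589e+00]), 'wrist_force': array([-0.78502589,  0.17770777,  0.14365155]), 'wrist_torque': array([ 0.05212005, -0.00779234, -0.00210229]), 'finger_force': 0.0, 'width': 0.09379780250937766}
top 44.47497094650996 290.74829703102483 205.16422123112508 [[-0.01672293 -0.99985481  0.00326997]
 [-0.98638112  0.01596221 -0.16369941]
 [ 0.16362345 -0.00596297 -0.98650485]] [0.03377798 0.59659856 1.22312913]
side 54.51244480025547 286.3973192958943 212.16698057177183 [[ 0.89198157 -0.45174288 -0.01724088]
 [-0.33189952 -0.62849976 -0.70344208]
 [ 0.30693906  0.63317961 -0.71054345]] [-0.50637041  0.29092857  1.03687385]
```

View pics/top0.png

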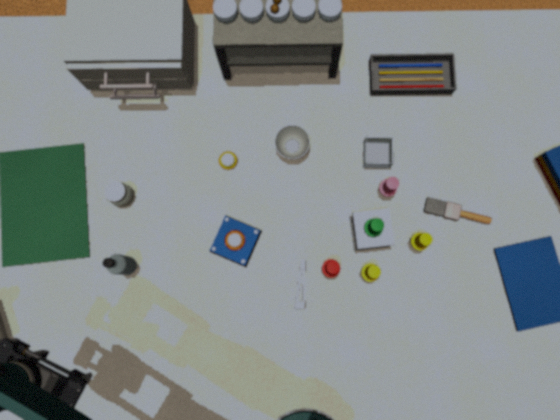

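View pics/side0.png

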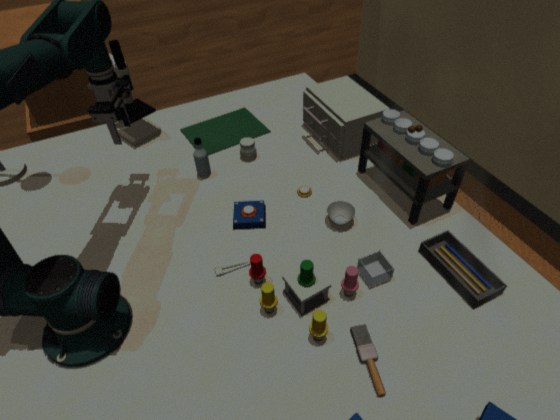

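The top view shows the cell at about (236,240) with the orange cap in it. The green pusher is in its stand at (373,228), with red, yellow and pink look-alikes around it. Next I'll segment these and zoom in.

```bash
cat > h.py <<'E'
import numpy as np,cv2
def K(s):
    f=210/np.tan(np.radians(s["fovy"]/2)); return f
def ray(s,uv):
    d=np.array([(uv[0]-s["cx"])/K(s),(uv[1]-s["cy"])/K(s),1.]); R=s["R"]; return -R.T@s["t"],R.T@d
def plane(s,uv,z):
    c,d=ray(s,uv); return c+d*(z-c[2])/d[2]
def tri(s1,p1,s2,p2):
    A=[];b=[]
    for s,p in((s1,p1),(s2,p2)):
        c,d=ray(s,p);d/=np.linalg.norm(d);P=np.eye(3)-np.outer(d,d);A.append(P);b.append(P@c)
    return np.linalg.lstsq(np.vstack(A),np.hstack(b),rcond=None)[0]
def proj(s,X):
    q=s["R"]@X+s["t"]; return np.array([s["cx"],s["cy"]])+K(s)*q[:2]/q[2]
def blobs(s,lo,hi,amin=25):
    h=cv2.cvtColor(s["image"],cv2.COLOR_RGB2HSV);m=cv2.inRange(h,np.array(lo),np.array(hi))
    n,l,st,c=cv2.connectedComponentsWithStats(m)
    return [(c[i].round(2),st[i].tolist(),l==i) for i in range(1,n) if st[i][4]>=amin]
E
python3 - <<'E'
from h import *;import pickle
d=pickle.load(open("s0.pkl","rb"))
for n in d:
    for nm,lo,hi in(("green",(50,120,40),(75,255,255)),("blue",(100,120,60),(125,255,255)),("orange",(5,120,120),(16,255,255))):
        for c,st,_ in blobs(d[n],lo,hi): print(n,nm,c,st)
a=cv2.resize(d["top"]["image"][180:290,200:450],None,fx=3.2,fy=3.2,interpolation=cv2.INTER_CUBIC)
b=cv2.resize(d["side"]["image"][190:330,210:400],None,fx=4,fy=4,interpolation=cv2.INTER_CUBIC)
cv2.imwrite("pics/a.png",a[:,:,::-1]);cv2.imwrite("pics/b.png",b[:,:,::-1])
E
```

```text
top green [ 37.52 187.22] [1, 146, 83, 112, 2378]
top green [ 75.65 209.04] [69, 200, 15, 17, 48]
top green [ 60.44 207.18] [57, 202, 9, 11, 39]
top green [ 34.44 213.75] [30, 209, 8, 12, 32]
top green [ 50.63 228.85] [33, 213, 35, 29, 198]
top green [ 74.5 222.8] [69, 215, 16, 16, 40]
top green [373.62 226.77] [365, 219, 18, 17, 232]
top green [ 77.34 242.15] [70, 230, 17, 26, 125]
top green [ 62.97 235.81] [58, 232, 12, 8, 32]
top green [ 40.55 248.66] [35, 239, 10, 21, 65]
top green [ 50.01 250.46] [44, 240, 16, 19, 70]
top green [ 65.9  251.16] [59, 243, 17, 15, 63]
top green [ 16.57 255.11] [4, 248, 27, 14, 96]
top blue [409.9   64.96] [379, 63, 63, 4, 186]
top blue [554.55 159.51] [545, 147, 15, 32, 252]
top blue [235.21 240.94] [213, 218, 46, 47, 949]
top blue [531.35 281.64] [495, 237, 65, 93, 4493]
top orange [31.95  6.96] [0, 0, 66, 15, 965]
top orange [200.7    5.79] [189, 0, 24, 13, 283]
top orange [445.4    4.28] [343, 0, 217, 11, 2051]
top orange [234.32 240.2 ] [225, 231, 19, 18, 93]
side green [225.74 129.84] [184, 109, 85, 43, 1226]
side green [306.52 264.84] [301, 260, 12, 10, 96]
side green [310.71 281.65] [305, 275, 10, 11, 34]
side blue [248.2  211.53] [234, 201, 30, 22, 367]
side blue [468.47 265.49] [446, 244, 45, 44, 145]
side blue [495.27 413.6 ] [482, 403, 33, 17, 303]
side blue [355.67 417.09] [350, 413, 12, 7, 46]
```

View pics/a.png

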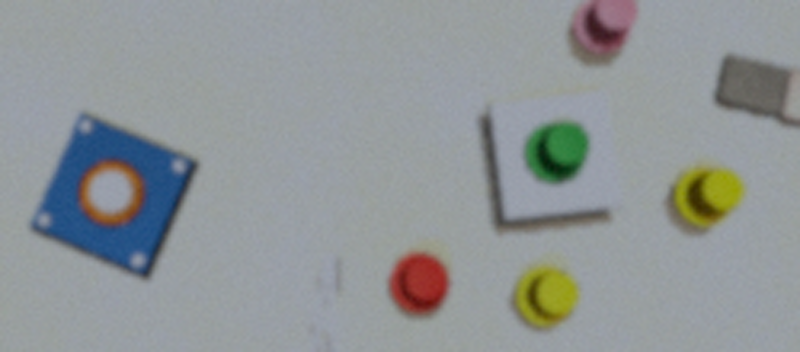

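View pics/b.png

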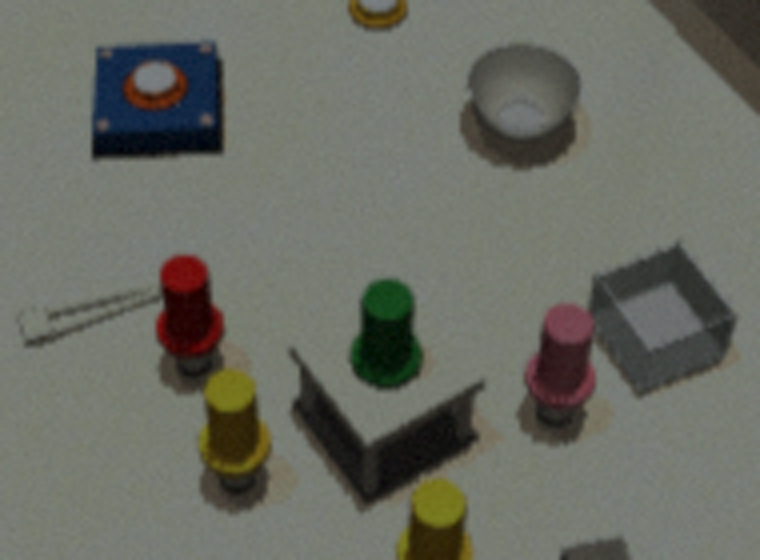

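The crops show the green handle top at crop-a (567,147) and its collar centre at about (556,152). The stand corners and cell screws are also sharp. In crop-b the green top is at (387,300).

```bash
cat >> h.py <<'E'
fa=lambda p:(np.array(p)+.5)/3.2-.5+[200,180]
fb=lambda p:(np.array(p)+.5)/4-.5+[210,190]
E
python3 - <<'E'
from h import *;import pickle
np.set_printoptions(precision=4,suppress=True)
d=pickle.load(open("s0.pkl","rb"));T,S=d["top"],d["side"]
h=tri(T,fa((567,147)),S,fb((387,299)));print("handle top tri",h,"T@.134",plane(T,fa((567,147)),.134),"S",plane(S,fb((387,299)),.134))
print("collar T@.078",plane(T,fa((556,152)),.078),"S",plane(S,fb((387,357)),.078))
c=[plane(T,fa(p),.07) for p in((489,103),(605,92),(615,210),(503,222))];print("stand corners",np.array(c),np.mean(c,0))
c=[plane(T,fa(p),.026) for p in((85,127),(179,166),(138,260),(43,220))];print("cell screws T",np.mean(c,0),np.array(c))
c=[plane(S,fb(p),.026) for p in((104,56),(207,47),(208,119),(102,125))];print("cell screws S",np.mean(c,0))
o=[b for b in blobs(T,(5,120,120),(16,255,255)) if 200<b[0][0]<260][0]
ct=cv2.minEnclosingCircle(np.argwhere(o[2])[:,::-1].astype(np.float32));print("orange",ct,plane(T,ct[0],.030))
print("window T",plane(T,fa((111,190)),.036),"S",plane(S,fb((156,78)),.036))
print("tri window",tri(T,fa((111,190)),S,fb((156,78))))
for n,p in(("red",(425,276)),("yel",(553,291)),("yelR",(722,188)),("pink",(614,15))):print(n,plane(T,fa(p),.105))
E
```

```text
handle top tri [ 0.5346 -0.1732  0.1338] T@.134 [ 0.5323 -0.1723  0.134 ] S [ 0.537  -0.1737  0.134 ]
collar T@.078 [ 0.5355 -0.1737  0.078 ] S [ 0.5364 -0.1769  0.078 ]
stand corners [[ 0.5747 -0.1257  0.07  ]
 [ 0.5817 -0.2143  0.07  ]
 [ 0.4918 -0.2175  0.07  ]
 [ 0.4842 -0.1329  0.07  ]] [ 0.5331 -0.1726  0.07  ]
cell screws T [0.5152 0.1657 0.026 ] [[0.5675 0.1864 0.026 ]
 [0.5355 0.1128 0.026 ]
 [0.4629 0.145  0.026 ]
 [0.4951 0.2187 0.026 ]]
cell screws S [0.5182 0.1654 0.026 ]
orange ((200.5, 5.083333492279053), 12.573495864868164) [1.149  0.2572 0.03  ]
window T [0.5166 0.1649 0.036 ] S [0.5189 0.1637 0.036 ]
tri window [0.5179 0.1646 0.0353]
red [ 0.4433 -0.0702  0.105 ]
yel [ 0.431  -0.1626  0.105 ]
yelR [ 0.5037 -0.2896  0.105 ]
pink [ 0.6342 -0.2168  0.105 ]
```

>>> apply_moves:
  moves:
    - [[-11.1,-9.35,0,3,0],[-11.1,-9.35,0,3,0],[-11.1,-9.35,0,3,0],[-11.1,-9.35,0,3,0],[-11.1,-9.35,0,3,0],[-11.1,-9.35,0,3,0],[-11.1,-9.35,0,3,0],[-11.1,-9.35,0,3,0],[-11.1,-9.35,0,3,0],[-11.1,-9.35,0,3,0]]

```text
time: 1.35
tool_pos: [0.494, -0.0826, 0.4043]
ee_rot: [3.141, -0.001, 2.157]
wrist_force: [0.3, 1.6, 0.4]
width: 0.0942
finger_force: 0.0
```

```bash
cat > go.py <<'E'
import sys,numpy as np
from scipy.spatial.transform import Rotation as Ro
from bench import telemetry
np.set_printoptions(precision=4,suppress=True)
def units(tcp):
    o=telemetry.get_obs();R=Ro.from_euler("xyz",o["ee_rot"]).as_matrix()
    print("t",o["time"],"pos",o["tool_pos"],"rot",o["ee_rot"],"F",o["wrist_force"],"w",o["width"],o["finger_force"])
    print("units",R.T@(np.array(tcp)-o["tool_pos"])/.05)
if __name__=="__main__": units([float(a) for a in sys.argv[1:4]])
E
python3 go.py .5348 -.173 .40
```

```text
t 1.35 pos [ 0.494  -0.0826  0.4043] rot [ 3.1414 -0.0006  2.1568] F [0.3345 1.5726 0.407 ] w 0.09416701734548724 0.0
units [-1.9571 -0.3193  0.0848]
```

>>> apply_moves:
  moves:
    - [[-1.0,-0.16,0.05,0,0],[-1.96,-0.32,0.1,0,0],[-1.96,-0.32,0.1,0,0],[-1.96,-0.32,0.1,0,0]]

```text
time: 1.85
tool_pos: [0.5344, -0.1707, 0.3991]
ee_rot: [-3.141, -0.002, 2.157]
wrist_force: [-0.4, 0.4, -0.1]
width: 0.0939
finger_force: 0.0
```

```bash
python3 go.py .5348 -.173 .292; python3 - <<'E'
from bench import snapshot
import cv2,numpy as np
b=[]
s=snapshot("side");b=s["image"][120:330,180:420];cv2.imwrite("pics/c.png",cv2.resize(b,None,fx=2.8,fy=2.8,interpolation=2)[:,:,::-1])
E
```

```text
t 1.85 pos [ 0.5344 -0.1707  0.3991] rot [-3.1413 -0.0018  2.1571] F [-0.4292  0.4369 -0.1083] w 0.09393073337434481 0.0
units [-0.0463 -0.0183  2.1416]
```

View pics/c.png

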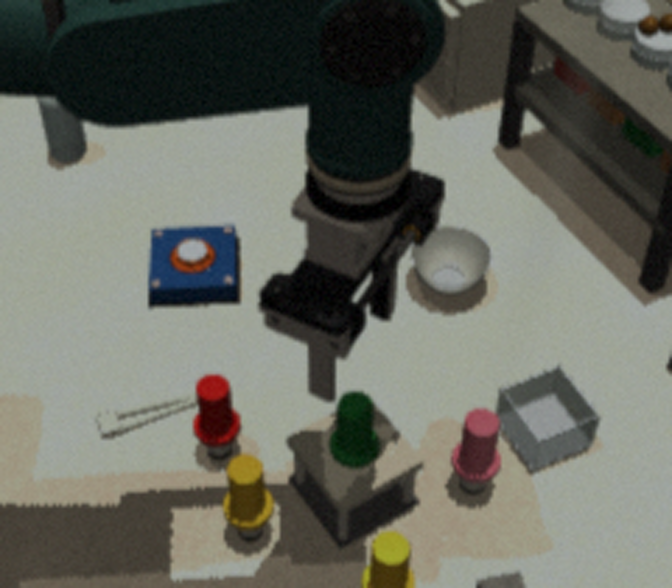

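The fingers (about (322,380) and (385,300)) straddle the green handle at (353,420), and the way down is clear.

>>> apply_moves:
  moves:
    - [[-0.05,-0.02,0.7,0,0],[-0.05,-0.02,1.4,0,0],[-0.05,-0.02,1.9,0,0],[-0.05,-0.02,2.14,0,0],[-0.05,-0.02,2.14,0,0]]

```text
time: 2.52
tool_pos: [0.5349, -0.1727, 0.2925]
ee_rot: [-3.141, -0.001, 2.158]
wrist_force: [0.7, -0.5, -0.2]
width: 0.0942
finger_force: 0.0
```

>>> apply_moves:
  moves:
    - [[0,0,0,0,1],[0,0,0,0,1],[0,0,0,0,1],[0,0,0,0,1],[0,0,0,0,1],[0,0,0,0,1]]

```text
time: 3.28
tool_pos: [0.5351, -0.1737, 0.2926]
ee_rot: [-3.142, -0.0, 2.157]
wrist_force: [-0.7, -0.1, 1.3]
width: 0.0374
finger_force: 0.0
```

>>> apply_moves:
  moves:
    - [[0,0,0,0,1],[0,0,0,0,1],[0,0,0,0,1],[0,0,0,0,1]]

```text
time: 3.78
tool_pos: [0.5352, -0.1737, 0.2926]
ee_rot: [3.141, -0.0, 2.157]
wrist_force: [1.1, 0.5, 0.0]
width: 0.0313
finger_force: 30.0
```

```bash
python3 go.py .5348 -.173 .402
```

```text
t 3.775 pos [ 0.5352 -0.1737  0.2926] rot [ 3.1415 -0.0001  2.1572] F [1.1469 0.5202 0.0472] w 0.03131023441550666 29.999598562717438
units [ 0.0151  0.0018 -2.1875]
```

>>> apply_moves:
  moves:
    - [[0,0,-0.3,0,1],[0,0,-0.8,0,1],[0,0,-1.4,0,1],[0,0,-1.9,0,1],[0,0,-2.2,0,1],[0,0,-2.2,0,1]]

```text
time: 4.53
tool_pos: [0.5352, -0.1738, 0.4043]
ee_rot: [3.14, 0.002, 2.157]
wrist_force: [0.2, -0.6, -1.9]
width: 0.0312
finger_force: 30.0
```

```bash
python3 go.py .517 .1648 .390; python3 - <<'E'
from bench import snapshot
import cv2,pickle
s=snapshot("side");pickle.dump(s,open("s1.pkl","wb"));b=s["image"][190:330,210:400];cv2.imwrite("pics/d.png",cv2.resize(b,None,fx=4,fy=4,interpolation=2)[:,:,::-1])
E
```

```text
t 4.525 pos [ 0.5352 -0.1738  0.4043] rot [3.1401 0.0024 2.1572] F [ 0.1589 -0.6002 -1.8615] w 0.031211965755567877 29.99910682439804
units [5.8421 3.4435 0.2765]
```

View pics/d.png

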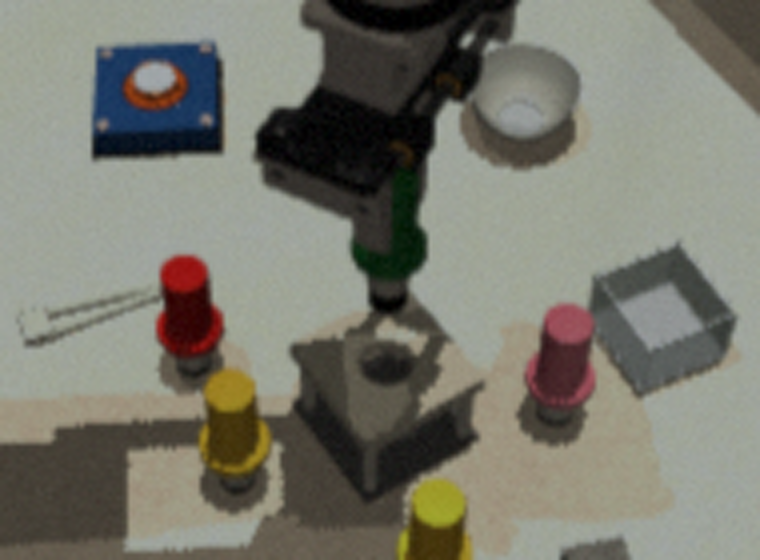

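The pusher is lifted cleanly. The lowest edge of its foot is at (387,311) and the stand hole centre at (385,361).

```bash
python3 - <<'E'
from h import *;import pickle
S=pickle.load(open("s1.pkl","rb"))
print("hole S",plane(S,fb((385,361)),.07))
t=np.linspace(0,6.28,60)
zo=.4043-.2226
def low(r,z): return max(proj(S,np.array([.5352+r*np.cos(a),-.1738+r*np.sin(a),z]))[1] for a in t)
print("obs",fb((387,311))[1],"collar obs",fb((387,281))[1],"collar pred",low(.023,zo))
for L in(36,40,44,48,52,56,60):print(L,low(.012,zo-L/1000))
E
```

```text
hole S [ 0.53665539 -0.1741278   0.07      ]
obs 267.375 collar obs 259.875 collar pred 260.02934617429645
36 265.6901091002416
40 266.7032308132561
44 267.7105047948272
48 268.71198152885626
52 269.7077109198033
56 270.69774230097727
60 271.6821244426833
```

>>> apply_moves:
  moves:
    - [[0.8,0.5,0,0,1],[1.8,1.05,0,0,1],[2.8,1.65,0,0,1],[3.8,2.25,0,0,1],[4.8,2.85,0,0,1],[5.5,3.25,0,0,1],[5.84,3.44,0,0,1],[5.84,3.44,0,0,1],[5.84,3.44,0,0,1]]

```text
time: 5.7
tool_pos: [0.5171, 0.1635, 0.4022]
ee_rot: [-3.14, 0.001, 2.156]
wrist_force: [0.0, -0.2, -2.0]
width: 0.0315
finger_force: 30.0
```

```bash
python3 go.py .517 .1648 .350; python3 - <<'E'
from bench import snapshot
import cv2,pickle
s=snapshot("side");t=snapshot("top");pickle.dump([s,t],open("s2.pkl","wb"));b=s["image"][130:260,180:330];cv2.imwrite("pics/e.png",cv2.resize(b,None,fx=4,fy=4,interpolation=2)[:,:,::-1])
E
```

```text
t 5.7 pos [0.5171 0.1635 0.4022] rot [-3.1404  0.0005  2.1557] F [ 0.0175 -0.2266 -1.963 ] w 0.03151880153248354 29.999118447303772
units [0.0234 0.0144 1.0448]
```

View pics/e.png

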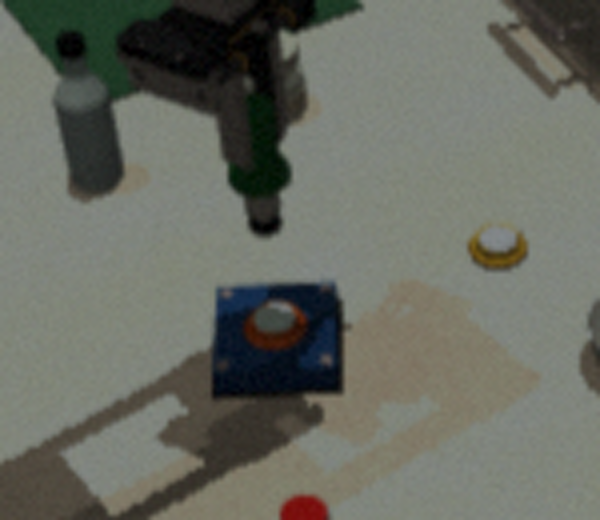

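The pusher hangs upright above the cover. I estimate the foot at about 43 mm below its origin, so contact should come at TCP z of about 0.302. I'll descend to 0.322 first, then move in small steps.

>>> apply_moves:
  moves:
    - [[0.02,0.01,0.5,0,1],[0.02,0.01,1.0,0,1],[0.02,0.01,1.4,0,1],[0.02,0.01,1.6,0,1],[0.02,0.01,1.6,0,1]]

```text
time: 6.42
tool_pos: [0.5167, 0.1651, 0.3222]
ee_rot: [-3.14, -0.0, 2.156]
wrist_force: [0.5, -0.8, -1.5]
width: 0.0319
finger_force: 30.0
```

>>> apply_moves:
  moves:
    - [[0,0,0.05,0,1],[0,0,0.1,0,1],[0,0,0.15,0,1],[0,0,0.2,0,1],[0,0,0.2,0,1]]

```text
time: 7.05
tool_pos: [0.5166, 0.1659, 0.3124]
ee_rot: [-3.141, -0.0, 2.157]
wrist_force: [-0.5, -0.1, -1.9]
width: 0.0316
finger_force: 30.0
```

```bash
python3 go.py .517 .1648 .302
```

```text
t 7.05 pos [0.5166 0.1659 0.3124] rot [-3.1412 -0.0002  2.1573] F [-0.4965 -0.0556 -1.8845] w 0.03156959498110136 29.999174773693085
units [-0.0221 -0.005   0.2076]
```

>>> apply_moves:
  moves:
    - [[0,0,0.02,0,1],[0,0,0.04,0,1],[0,0,0.06,0,1],[0,0,0.08,0,1],[0,0,0.08,0,1]]

```text
time: 7.68
tool_pos: [0.5167, 0.1658, 0.3086]
ee_rot: [-3.141, -0.0, 2.157]
wrist_force: [-0.3, -0.7, -1.5]
width: 0.0315
finger_force: 30.0
```

>>> apply_moves:
  moves:
    - [[0,0,0.02,0,1],[0,0,0.04,0,1],[0,0,0.06,0,1],[0,0,0.06,0,1]]

```text
time: 8.18
tool_pos: [0.5167, 0.1658, 0.3056]
ee_rot: [-3.141, -0.0, 2.157]
wrist_force: [0.2, 0.4, -1.1]
width: 0.0316
finger_force: 30.0
```

>>> apply_moves:
  moves:
    - [[0,0,0.02,0,1],[0,0,0.04,0,1],[0,0,0.04,0,1]]

```text
time: 8.55
tool_pos: [0.5168, 0.1658, 0.3041]
ee_rot: [3.141, 0.0, 2.157]
wrist_force: [-0.6, 0.5, 0.2]
width: 0.0317
finger_force: 30.0
```

>>> apply_moves:
  moves:
    - [[0,0,0.01,0,1],[0,0,0.02,0,1],[0,0,0.02,0,1]]

```text
time: 8.93
tool_pos: [0.5168, 0.1659, 0.3034]
ee_rot: [3.14, 0.0, 2.157]
wrist_force: [-1.6, -0.3, 4.1]
width: 0.0314
finger_force: 30.0
```

>>> apply_moves:
  moves:
    - [[0,0,0.01,0,1],[0,0,0.02,0,1],[0,0,0.02,0,1]]

```text
time: 9.3
tool_pos: [0.5167, 0.1658, 0.3014]
ee_rot: [-3.142, -0.0, 2.157]
wrist_force: [0.4, -0.2, 1.5]
width: 0.0317
finger_force: 30.0
```

>>> apply_moves:
  moves:
    - [[0,0,0.01,0,1],[0,0,0.02,0,1],[0,0,0.02,0,1]]

```text
time: 9.68
tool_pos: [0.5166, 0.1658, 0.3]
ee_rot: [-3.141, -0.0, 2.157]
wrist_force: [0.2, 0.2, -0.8]
width: 0.0317
finger_force: 30.0
```

>>> apply_moves:
  moves:
    - [[0,0,0.01,0,1],[0,0,0.02,0,1],[0,0,0.02,0,1]]

```text
time: 10.05
tool_pos: [0.5164, 0.1658, 0.299]
ee_rot: [-3.14, -0.001, 2.157]
wrist_force: [-0.8, 1.0, -2.0]
width: 0.0317
finger_force: 30.0
```

>>> apply_moves:
  moves:
    - [[0,0,0.01,0,1],[0,0,0.02,0,1],[0,0,0.02,0,1]]

```text
time: 10.42
tool_pos: [0.5166, 0.1658, 0.2985]
ee_rot: [-3.141, -0.0, 2.157]
wrist_force: [0.1, -0.4, -1.9]
width: 0.0317
finger_force: 30.0
```

>>> apply_moves:
  moves:
    - [[0,0,0.01,0,1],[0,0,0.02,0,1],[0,0,0.02,0,1]]

```text
time: 10.8
tool_pos: [0.5167, 0.1658, 0.2976]
ee_rot: [-3.142, -0.0, 2.157]
wrist_force: [0.3, -0.4, -1.2]
width: 0.0313
finger_force: 30.0
```

>>> apply_moves:
  moves:
    - [[0,0,0.01,0,1],[0,0,0.02,0,1],[0,0,0.02,0,1]]

```text
time: 11.18
tool_pos: [0.5167, 0.1658, 0.2966]
ee_rot: [-3.142, -0.0, 2.157]
wrist_force: [0.2, -0.1, -1.5]
width: 0.0314
finger_force: 30.0
```

Force is back to bare weight, so the cover has clicked through and dropped ahead. Next I'll feel for the floor.

>>> apply_moves:
  moves:
    - [[0,0,0.01,0,1],[0,0,0.02,0,1],[0,0,0.02,0,1]]

```text
time: 11.55
tool_pos: [0.5167, 0.1658, 0.2956]
ee_rot: [-3.141, -0.0, 2.157]
wrist_force: [-0.8, -0.2, -2.1]
width: 0.0318
finger_force: 30.0
```

>>> apply_moves:
  moves:
    - [[0,0,0.01,0,1],[0,0,0.01,0,1]]

```text
time: 11.8
tool_pos: [0.5167, 0.1658, 0.2951]
ee_rot: [-3.142, -0.0, 2.157]
wrist_force: [-0.9, -0.9, -1.0]
width: 0.0317
finger_force: 30.0
```

>>> apply_moves:
  moves:
    - [[0,0,0.01,0,1],[0,0,0.01,0,1]]

```text
time: 12.05
tool_pos: [0.5167, 0.1658, 0.2948]
ee_rot: [3.141, 0.0, 2.157]
wrist_force: [0.2, -0.1, -1.8]
width: 0.0316
finger_force: 30.0
```

>>> apply_moves:
  moves:
    - [[0,0,0.01,0,1],[0,0,0.01,0,1]]

```text
time: 12.3
tool_pos: [0.5167, 0.1658, 0.2948]
ee_rot: [3.141, 0.0, 2.157]
wrist_force: [-0.2, -0.9, 2.6]
width: 0.0314
finger_force: 30.0
```

>>> apply_moves:
  moves:
    - [[0,0,0.01,0,1],[0,0,0.01,0,1]]

```text
time: 12.55
tool_pos: [0.5168, 0.1658, 0.2948]
ee_rot: [3.14, 0.0, 2.157]
wrist_force: [-1.9, -0.3, 5.0]
width: 0.0314
finger_force: 30.0
```

>>> apply_moves:
  moves:
    - [[0,0,0.01,0,1],[0,0,0.01,0,1]]

```text
time: 12.8
tool_pos: [0.5168, 0.1658, 0.2947]
ee_rot: [3.14, 0.001, 2.157]
wrist_force: [-1.3, -0.8, 6.8]
width: 0.0318
finger_force: 30.0
```

>>> apply_moves:
  moves:
    - [[0,0,0.01,0,1],[0,0,0.01,0,1]]

```text
time: 13.05
tool_pos: [0.5168, 0.1659, 0.2948]
ee_rot: [3.14, 0.001, 2.157]
wrist_force: [-3.1, -0.7, 8.8]
width: 0.0317
finger_force: 30.0
```

>>> apply_moves:
  moves:
    - [[0,0,0.01,0,1],[0,0,0.01,0,1]]

```text
time: 13.3
tool_pos: [0.5168, 0.1659, 0.2947]
ee_rot: [3.139, 0.001, 2.157]
wrist_force: [-2.9, -1.1, 9.5]
width: 0.0316
finger_force: 30.0
```

>>> apply_moves:
  moves:
    - [[0,0,0.01,0,1],[0,0,0.015,0,1],[0,0,0.015,0,1]]

```text
time: 13.68
tool_pos: [0.5169, 0.1659, 0.2947]
ee_rot: [3.139, 0.001, 2.157]
wrist_force: [-3.9, -0.7, 12.5]
width: 0.0319
finger_force: 30.0
```

```bash
python3 go.py .517 .1648 .294
```

```text
t 13.675 pos [0.5169 0.1659 0.2947] rot [3.1386 0.0013 2.1573] F [-3.8832 -0.7066 12.4516] w 0.03188364266389409 30.00657230615616
units [-0.0189 -0.0103  0.0143]
```

>>> apply_moves:
  moves:
    - [[0,0,0.004,0,1],[0,0,0.004,0,1],[0,0,0.004,0,1],[0,0,0.004,0,1],[0,0,0.004,0,1],[0,0,0.004,0,1]]

```text
time: 14.42
tool_pos: [0.5169, 0.1659, 0.2947]
ee_rot: [3.138, 0.001, 2.157]
wrist_force: [-2.6, -1.7, 13.6]
width: 0.0317
finger_force: 30.0
```

>>> apply_moves:
  moves:
    - [[0,0,0,0,1],[0,0,0,0,1]]

```text
time: 14.68
tool_pos: [0.5169, 0.1659, 0.2947]
ee_rot: [3.138, 0.001, 2.157]
wrist_force: [-3.8, -1.0, 12.6]
width: 0.0318
finger_force: 30.0
```

Pressing force held at about 15 N for 1 s. I'll lift gently and check.

>>> apply_moves:
  moves:
    - [[0,0,-0.1,0,1],[0,0,-0.4,0,1],[0,0,-0.9,0,1],[0,0,-1.5,0,1],[0,0,-2.0,0,1],[0,0,-2.35,0,1],[0,0,-2.35,0,1],[0,0,-2.35,0,1]]

```text
time: 15.68
tool_pos: [0.5166, 0.1658, 0.4075]
ee_rot: [-3.14, -0.001, 2.157]
wrist_force: [-0.4, -0.5, -2.4]
width: 0.0315
finger_force: 30.0
```

```bash
python3 go.py .5355 -.1735 .405; python3 - <<'E'
from bench import snapshot
import cv2,pickle
s=snapshot("side");pickle.dump(s,open("s3.pkl","wb"));b=s["image"][130:260,180:330];cv2.imwrite("pics/f.png",cv2.resize(b,None,fx=4,fy=4,interpolation=2)[:,:,::-1])
E
```

```text
t 15.675 pos [0.5166 0.1658 0.4075] rot [-3.1397 -0.0009  2.1572] F [-0.3824 -0.5209 -2.3673] w 0.03151761772533842 29.999114871025085
units [-5.8615 -3.44    0.0507]
```

View pics/f.png

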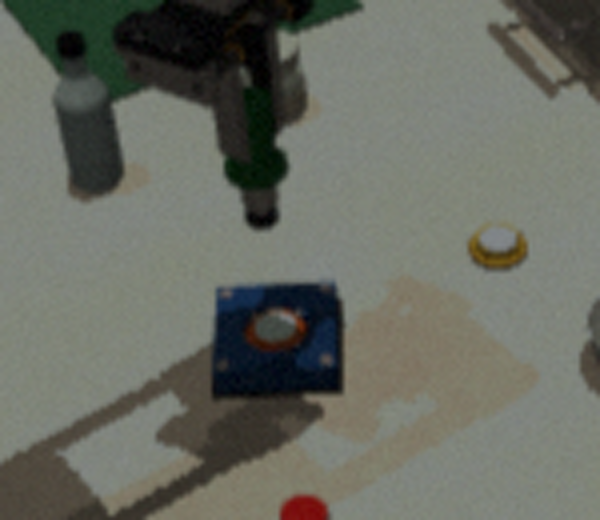

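The cover sits flush in the well at (276,327), and the pusher is still upright in the grip. Now back to the stand.

>>> apply_moves:
  moves:
    - [[-0.8,-0.5,0,0,1],[-1.8,-1.05,0,0,1],[-2.8,-1.65,0,0,1],[-3.8,-2.25,0,0,1],[-4.8,-2.85,0,0,1],[-5.5,-3.25,0,0,1],[-5.86,-3.44,0.05,0,1],[-5.86,-3.44,0.05,0,1],[-5.86,-3.44,0.05,0,1]]

```text
time: 16.85
tool_pos: [0.5357, -0.1721, 0.4058]
ee_rot: [3.141, -0.001, 2.159]
wrist_force: [0.6, 0.0, -2.2]
width: 0.0313
finger_force: 30.0
```

```bash
python3 go.py .5353 -.1736 .293; python3 - <<'E'
from bench import snapshot
import cv2
s=snapshot("side");b=s["image"][190:330,210:400];cv2.imwrite("pics/g.png",cv2.resize(b,None,fx=4,fy=4,interpolation=2)[:,:,::-1])
E
```

```text
t 16.85 pos [ 0.5357 -0.1721  0.4058] rot [ 3.1413 -0.0015  2.1588] F [ 0.5845  0.0389 -2.2051] w 0.03131756759753612 29.999283850193024
units [-0.0244 -0.0239  2.2568]
```

View pics/g.png

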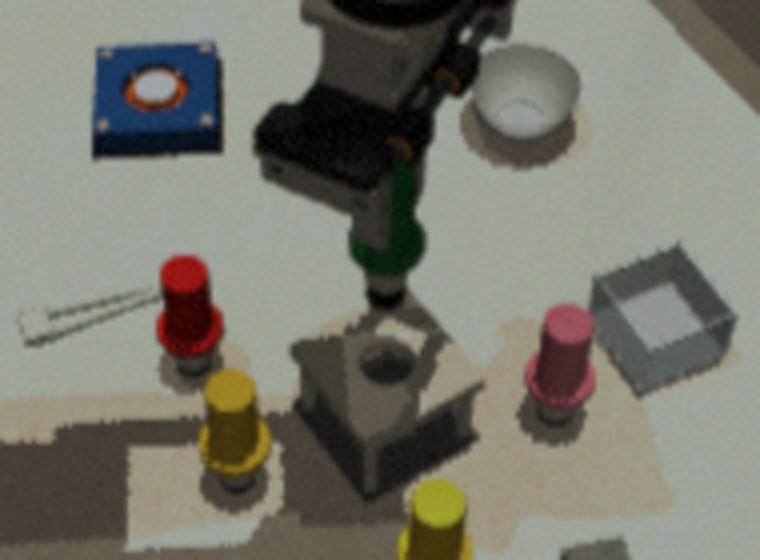

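The cover is flush at (156,88), and the foot hangs above the stand hole at (387,361). I'll lower it in, watching the force.

>>> apply_moves:
  moves:
    - [[-0.02,-0.02,0.4,0,1],[-0.02,-0.02,0.8,0,1],[-0.02,-0.02,1.2,0,1],[-0.02,-0.02,1.2,0,1]]

```text
time: 17.4
tool_pos: [0.535, -0.1732, 0.3445]
ee_rot: [-3.14, -0.004, 2.159]
wrist_force: [0.6, 0.3, -2.5]
width: 0.0316
finger_force: 30.0
```

>>> apply_moves:
  moves:
    - [[0,0,0.1,0,1],[0,0,0.2,0,1],[0,0,0.3,0,1],[0,0,0.3,0,1]]

```text
time: 17.9
tool_pos: [0.5352, -0.1748, 0.3308]
ee_rot: [-3.141, -0.001, 2.157]
wrist_force: [-0.7, -0.4, -1.7]
width: 0.0321
finger_force: 30.0
```

>>> apply_moves:
  moves:
    - [[0,0,0.1,0,1],[0,0,0.2,0,1],[0,0,0.3,0,1],[0,0,0.4,0,1],[0,0,0.5,0,1],[0,0,0.6,0,1],[0,0,0.6,0,1]]

```text
time: 18.77
tool_pos: [0.5351, -0.1747, 0.3005]
ee_rot: [-3.141, -0.001, 2.157]
wrist_force: [0.6, -0.4, -1.3]
width: 0.0315
finger_force: 30.0
```

```bash
python3 go.py .5352 -.1737 .293
```

```text
t 18.775 pos [ 0.5351 -0.1747  0.3005] rot [-3.141  -0.001   2.1572] F [ 0.5649 -0.361  -1.3496] w 0.03152540266909216 29.99916136264801
units [0.016  0.0122 0.151 ]
```

>>> apply_moves:
  moves:
    - [[0.01,0.01,0.05,0,1],[0.02,0.01,0.1,0,1],[0.02,0.01,0.13,0,1],[0.02,0.01,0.13,0,1],[0.02,0.01,0.13,0,1]]

```text
time: 19.4
tool_pos: [0.5352, -0.1737, 0.2948]
ee_rot: [3.141, 0.0, 2.157]
wrist_force: [-0.0, 0.1, -2.5]
width: 0.0316
finger_force: 30.0
```

>>> apply_moves:
  moves:
    - [[0,0,0.01,0,1],[0,0,0.02,0,1],[0,0,0.02,0,1]]

```text
time: 19.77
tool_pos: [0.5351, -0.1737, 0.2937]
ee_rot: [3.142, -0.0, 2.157]
wrist_force: [-0.4, 0.3, -1.9]
width: 0.0318
finger_force: 30.0
```

>>> apply_moves:
  moves:
    - [[0,0,0.01,0,1],[0,0,0.02,0,1],[0,0,0.02,0,1]]

```text
time: 20.15
tool_pos: [0.5351, -0.1737, 0.2927]
ee_rot: [3.142, -0.0, 2.157]
wrist_force: [-0.1, -0.7, -2.0]
width: 0.0315
finger_force: 30.0
```

>>> apply_moves:
  moves:
    - [[0,0,0.01,0,1],[0,0,0.01,0,1]]

```text
time: 20.4
tool_pos: [0.5351, -0.1737, 0.2926]
ee_rot: [3.141, 0.0, 2.157]
wrist_force: [-0.8, -0.6, 1.0]
width: 0.0318
finger_force: 30.0
```

>>> apply_moves:
  moves:
    - [[0,0,0.01,0,1],[0,0,0.01,0,1]]

```text
time: 20.65
tool_pos: [0.5351, -0.1737, 0.2926]
ee_rot: [3.141, 0.0, 2.157]
wrist_force: [-2.6, 0.5, 4.0]
width: 0.0315
finger_force: 30.0
```

The collar is seated: z 0.2926, the same as when first gripped. I'll back off slightly and release.

>>> apply_moves:
  moves:
    - [[0,0,-0.012,0,1],[0,0,-0.012,0,0],[0,0,-0.012,0,0],[0,0,-0.012,0,0],[0,0,-0.012,0,0],[0,0,-0.012,0,0],[0,0,-0.012,0,0],[0,0,-0.012,0,0]]

```text
time: 21.65
tool_pos: [0.5351, -0.1737, 0.2923]
ee_rot: [3.141, -0.0, 2.157]
wrist_force: [-1.0, 0.3, -0.3]
width: 0.0932
finger_force: 0.0
```

>>> apply_moves:
  moves:
    - [[0,0,-0.3,0,0],[0,0,-0.9,0,0],[0,0,-1.6,0,0],[0,0,-2.4,0,0],[0,0,-3.0,0,0],[0,0,-3.0,0,0]]

```text
time: 22.4
tool_pos: [0.5351, -0.1736, 0.4467]
ee_rot: [3.137, 0.007, 2.157]
wrist_force: [0.1, -0.2, -0.1]
width: 0.0941
finger_force: 0.0
```

```bash
python3 go.py .5352 -.1737 .293; python3 - <<'E'
from bench import snapshot
import cv2
s=snapshot("side");b=s["image"][130:330,180:420];cv2.imwrite("pics/i.png",cv2.resize(b,None,fx=2.9,fy=2.9,interpolation=2)[:,:,::-1])
E
```

```text
t 22.4 pos [ 0.5351 -0.1736  0.4467] rot [3.1371 0.0068 2.1572] F [ 0.0812 -0.23   -0.0907] w 0.09414939485040137 0.0
units [ 0.019  -0.0128  3.0749]
```

View pics/i.png

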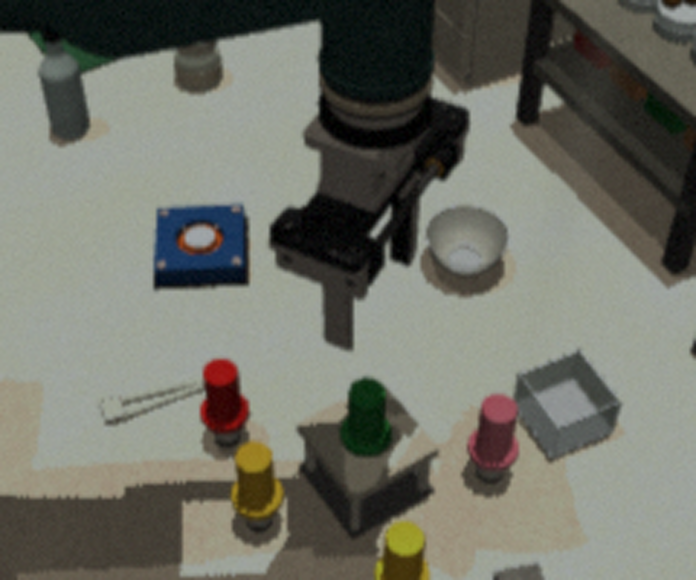

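The picture shows the pusher upright in its stand at (367,415), the cover flush in the cell at (200,238) and the gripper clear of everything. I'm handing the job in.

```bash
python3 -c "
from bench import ticket;print(ticket.close_job())"
```

```text
the job is handed in; nothing more can be done
None
```

The cover clicked home and was held at about 15 N for roughly a second, the pusher is back upright in its stand, the neighbouring things look unmoved, and the job was handed in at about 22 s.

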